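# Lock a trolley wheel on its axle with a push-on spring clip

### The job

Finish mounting the trolley wheel on the axle in the vise: put the thick spacer ring over the axle down flat on the wheel's hub, then press the spring clip sideways into the axle's groove above the ring until it snaps fully home, and let go. Do not force anything: more than 40 N on the axle, wheel or vise spoils them; leave the other things on the bench alone.

Things in the scene. Friction and masses are not known exactly. Their poses are not given: they have to be found in the camera images.
- vise: Fixed grey bench vise, foot 130 x 120 mm, jaws 80 mm high, screw with cross bar towards its own -x. Holds a trolley axle upright, which does not turn or move; the axle line is the vise's z axis. Origin: middle of the foot's underside, on the bench. Round the axle lies a black wheel 130 mm across, 83 to 117 mm above the bench (hub to 120).
- axle_line (a point): Point on the axle line, z up, 120 mm above the bench, in the wheel's flat hub face (56 mm across), on which the spacer ring comes to lie.
- axle_head (a point): Nominal centre of the axle's top end, 48.5 mm above axle_line. Down from it: the head, 15 mm long, 28 mm across, its top 5 mm tapered to 21 mm; the groove, 7.5 mm long, 20 mm across; then plain shaft 28 mm across. The axle was clamped by eye: head and groove together really sit up to 8 mm higher or lower than this; not reported, to be felt or seen.
- ring: Loose steel spacer ring (the thick one): 50 mm outside, 31 mm bore, 16 mm high, about 0.1 kg; origin at the centre of its underside, z up. Goes over the axle head down on to the wheel's hub face; the groove then stays open, its lower edge 2 to 18 mm above the ring's top face.
- clip: Loose dark steel spring clip lying flat, 5 mm thick, 0.09 kg. Origin: centre of its bore, on its underside; z up; +x points out of the open mouth. Back of the bore: flat face at x=-10.3 mm; back strip 40 mm wide, x from -22.3 to -10.3 mm. Home in the groove its origin is on the axle line.
- clip_mouth (a point): Point of the clip midway between its two noses (x=+8 mm of the clip, underside). Two springy arms, 32 mm over their outsides, run to x=+11 mm and end in round noses 6 mm across, centres 21 mm apart: the mouth is 15 mm wide and must spread to 20 mm to pass the groove. Pushed along +x it resists with 8 to 20 N, then snaps over. At a wrong height, or once home, pushing only builds up force.
- clip_tab (a point): Middle of the clip's upright thumb tab, to hold it by: 35 mm behind the clip's origin (x=-35), 18 mm above its underside. Tab 24 mm long along x, 10 mm thick along y, standing 36 mm high from the underside.
- screwdriver: Bystander, to be left where it is: screwdriver lying on the bench.
- wrench: Bystander, to be left where it is: open-ended wrench lying on the bench.
- oil: Bystander, to be left where it is: white bottle 52 mm across, 130 mm tall.
- jar: Bystander, to be left where it is: glass screw-top jar 64 mm across, 80 mm tall.
- washer: Bystander, to be left where it is: small thick washer, 34 mm outside, 14 mm bore, 6 mm high (not the spacer ring).
- offcut: Bystander, to be left where it is: wood offcut 90 x 45 x 20 mm.

How it is judged (in metres and radians):
On the way:
1. the spacer ring lies flat on the wheel's hub (horizontal distance between ring and axle_line below 0.003 m and z of ring in the frame of axle_line below 0.002 m and angle between ring's own z axis and vertical below 0.06 rad), for 0.2 s.
At the end, for the whole second after the job is handed in: Ring flat on the hub round the axle (within 3 mm of the axle line, under 2 mm above the hub, 0.06 rad); clip in the groove: origin within 1.8 mm of the axle line, underside 16.5 to 38.5 mm above the hub face (wherever the groove is), tilted under 0.2 rad; both at rest (all of step 1 and horizontal distance between clip and axle_line below 0.0018 m and z of clip in the frame of axle_line between 0.0165 and 0.0385 m and angle between clip's own z axis and vertical below 0.2 rad and linear speed of each of clip, ring below 0.02 m/s); the robot touches nothing.
It fails at once if more than 40 N on the axle, wheel or vise (contact force between anything else and vise above 40 N).
It fails at once if a bystander is moved more than 30 mm (distance of any of screwdriver, wrench, oil, jar, washer, offcut from where it was at the start of the episode above 0.03 m).
It also fails if it takes over 72 s, if anything falls off the work surface, if the arm or the gripper's body presses on something with over 40 N, if the wrist force passes 120 N, or if a joint passes its speed limit or range.

### The arm

A 7-joint arm with a two-finger parallel gripper is mounted at the origin on the work surface. World frame = base frame: x ahead of the robot, y to its left, z up, the work surface at z = 0. Lengths are in mm, angles in rad, forces in N, time in s.
With the tool pointing down it reaches from about 425 to 875 mm from the base axis. Payload 9.9 kg.
Tool frame: the origin (TCP) lies at the very end of the fingers, on their centre line; the grasp point (between the pads) lies 19 mm behind it; z points along the fingers, y is the line along which they close (so a half turn about z gives the same grasp; the last joint's range is limited). The gripper opens to 85 mm and grips with 20 to 120 N. Pads are 22 mm wide; open, the fingers measure 114 mm over their backs; the gripper's body (76 mm by 85 mm) begins 54 mm behind the grasp point. The pads swing forward as they close: fully open they stand 13 mm farther back than shut.
Start: joints at [1.146, 0.576, 0.025, 1.437, -0.015, 1.129, -0.057], TCP at [225.617, -636.18, 209.089] pointing down, gripper open.
Joint ranges: [-2.76, 2.76], [-0.34, 2.15], [-1.52, 1.57], [0.19, 2.46], [-1.09, 4.23], [0.17, 1.99], [-2.82, 2.82]. Speed limits (rad/s): [2.22, 2.22, 3.01, 3.01, 3.14, 3.14, 3.14].

### API

Orientations are given as [roll, pitch, yaw] about the fixed x, y, z axes, in that order (R = Rz(yaw) Ry(pitch) Rx(roll)).
In Python, from bench import r, imaging, workorder gives the robot as it stands.
- The arm moves only by the tool apply_moves, never from a script. Its argument "moves" is a list of rows, each a list of 7 numbers: the shift along the world's x, y, z in units of 0.5 m (1.0 is 0.5 m), then the turn, a rotation vector about the world's x, y, z in units of 1.5 rad (1.0 is 1.5 rad), then the opening, from 0 (shut) to 1 (fully open). A call has 1 to 10 rows; each row is the pose to reach, as a shift and turn from the pose commanded when the call began; what a row does not reach only later rows make up. A row lasts 1/12 s, in which the tool goes at most 41.7 mm and 7.16 degrees, less where a joint would pass 70% of its speed; a pose out of reach is approached as far as the arm can. A call with a number of a shift or a turn outside -1 to 1 is refused whole. A call with a gripper value outside its range is refused whole. The fingers move at their own pace and stop on an object; "grip_force" is the grip in N (left out, the last holds). Time passes only in rows, so rows that repeat a pose let the fingers close. It gives the time, the measured TCP pose, the force, the opening and the grip force at its end, in the units of the state.
- r.get_state(): the state, without advancing time (a new reading comes with each control period).
- imaging.grab_frame(name): name is "side" or "top"; returns a dict with "pixels" (400x640x3 uint8, red, green, blue), "fx", "fy", "cx", "cy" (pixels), "k1" (the pictures are not rectified: a ray, as slopes to the right and down, at radius r is drawn at 1 + k1 r^2 times it, then the intrinsics apply), "R" (3x3) and "t" (3): a world point X has camera coordinates R X + t. Camera axes: x right, y down, z forward; pixel columns grow to the right and rows downward; lengths in mm; the calibration is good to about 2 mm. A picture is of the moment at which its call begins. There is no depth.
- workorder.sign_off(): hands the job in; it is judged then, once.
The state is a dict: "clock": time; "q": joint angles; "joint_velocities": joint speeds; "tau": joint torques, N m; "ee_pos": TCP position; "tcp_rot": TCP orientation; "ft_force": force on the tool from outside, world axes, zero at the start; "moment": the same for the moment, N m; "grip_width": finger opening in mm; "grasp_force": force on a finger pad.
Only numpy, scipy, OpenCV 4.12 (cv2) and the standard library are available. Lean on these libraries where they do the work, as an engineer would, in place of code of your own. Each camera call takes 0.05 s, during which the arm holds its last target. There are 200 camera calls.

## Working session

There is one attempt and no reset: what is moved stays moved. The work goes in short steps, Python scripts to look and compute and a tool call to move; the robot and the scene stay as the last step left them, time stands still between calls to the robot, and variables do not carry over. Pictures are saved under pics/ and viewed, at most 10 in all, crops included, and the job is handed in when it is done.

Besides the shell and the picture viewer there is one more tool, called in YAML: its name, and indented under it one key for each argument. apply_moves: Moves the arm, as the interface text tells. Shifts and turns lie within -1 to 1; 1 stands for 0.5 m of shift or 1.5 rad of turn. Its arguments: {"type":"object","properties":{"moves":{"type":"array","items":{"type":"array","items":{"type":"number","minimum":-1,"maximum":1}}},"grip_force":{"type":"number"}},"required":["moves"]}

```bash
mkdir -p pics; cat > h.py <<'E'
import numpy as np, cv2
from bench import r, imaging, workorder
def grab(n,save=None):
    f=imaging.grab_frame(n); f['R']=np.array(f['R']);f['t']=np.array(f['t'])
    if save: cv2.imwrite('pics/'+save,np.array(f['pixels'])[:,:,::-1])
    return f
def KD(f): return np.array([[f['fx'],0,f['cx']],[0,f['fy'],f['cy']],[0,0,1.]]),np.array([f['k1'],0,0,0.])
def ray(f,uv):
    K,D=KD(f); p=cv2.undistortPoints(np.array([[uv]],float),K,D)[0,0]
    return -f['R'].T@f['t'], f['R'].T@np.array([p[0],p[1],1])
def onz(f,uv,z):
    c,d=ray(f,uv); return c+d*(z-c[2])/d[2]
def proj(f,X):
    K,D=KD(f); return cv2.projectPoints(np.array(X,float).reshape(-1,1,3),cv2.Rodrigues(f['R'])[0],f['t'].astype(float),K,D)[0][:,0]
def tri(f,a,g,b):
    c,d=ray(f,a);e,h=ray(g,b)
    s=np.linalg.lstsq(np.stack([d,-h],1),e-c,rcond=None)[0]
    return (c+d*s[0]+e+h*s[1])/2, np.linalg.norm(c+d*s[0]-e-h*s[1])
E
python3 - <<'E'
from h import *
np.set_printoptions(precision=3,suppress=True)
for n in('top','side'):
    f=grab(n,n+'0.png'); print(n,f['fx'],f['k1'],-f['R'].T@f['t'],f['R'].tolist())
print(r.get_state())
E
```

```text
top 459.7612382670127 -0.12436726580457486 [ 420.193    3.576 1306.475] [[0.021154356819062085, -0.9996364576044411, 0.016716632903085418], [-0.9943152713092737, -0.02278108561099532, -0.10401040034318788], [0.10435341119837686, -0.014421330258655576, -0.9944357147673416]]
side 467.38505437830673 -0.07341442834851299 [342.563 818.231 940.095] [[-0.9709926087414936, -0.23848938457814156, -0.017209509374999838], [-0.155718289623033, 0.6853301473434521, -0.711389066136864], [0.1814529361742767, -0.6880736897932818, -0.7025876666779687]]
{'clock': 0.1, 'q': array([ 1.146,  0.576,  0.025,  1.438, -0.015,  1.129, -0.057]), 'joint_velocities': array([ 0.   , -0.001, -0.   , -0.002, -0.   , -0.   , -0.001]), 'tau': array([  0.006, -76.731,   2.258, -28.661,   0.016,   0.009,  -0.   ]), 'ee_pos': array([ 225.514, -635.773,  208.332]), 'tcp_rot': array([-3.14 ,  0.   ,  0.341]), 'ft_force': array([ 0.072, -0.072,  0.039]), 'moment': array([0.063, 0.018, 0.015]), 'grasp_force': 0.0, 'grip_width': 85.16545721497148}
```

View pics/top0.png

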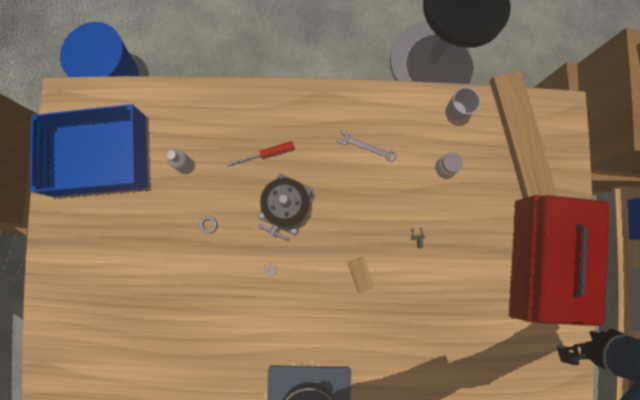

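View pics/side0.png

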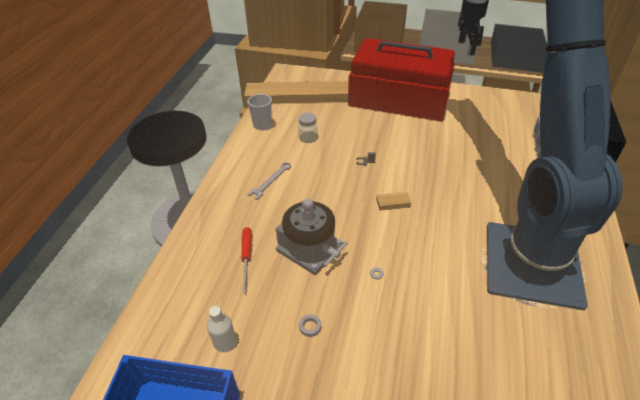

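Top view: ring ≈(208,225), clip ≈(418,237) with its mouth up, axle head ≈(284,200). Side view: ring (310,325), clip (366,158), axle head (308,206). Next I'll look at enlarged crops.

```bash
python3 - <<'E'
from h import *
T=cv2.imread('pics/top0.png');S=cv2.imread('pics/side0.png')
def c(I,u,v,w=20,h=22): return cv2.resize(I[v-h:v+h,u-w:u+w],(260,286),interpolation=cv2.INTER_CUBIC)
A=np.hstack([c(T,418,237),c(T,208,225),c(T,284,200)]);B=np.hstack([c(S,366,158),c(S,310,325),c(S,308,215)])
cv2.imwrite('pics/c1.png',np.vstack([A,B]))
E
```

```text
(no output)
```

View pics/c1.png

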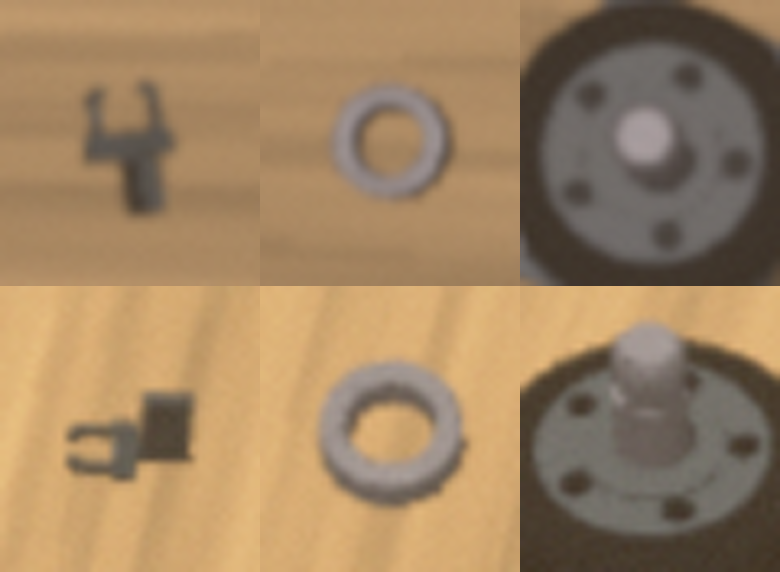

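```bash
python3 - <<'E'
from h import *
np.set_printoptions(precision=2,suppress=True)
f=grab('top');g=grab('side')
def blob(f,u,v,w,cond):
    I=np.array(f['pixels']); P=I[v-w:v+w,u-w:u+w]; P=cv2.resize(P,None,fx=8,fy=8,interpolation=cv2.INTER_CUBIC)
    H=cv2.cvtColor(P,cv2.COLOR_RGB2HSV); m=cond(H).astype(np.uint8)
    cs,_=cv2.findContours(m,cv2.RETR_EXTERNAL,cv2.CHAIN_APPROX_NONE); c=max(cs,key=cv2.contourArea)
    return (c[:,0].astype(float)+.5)/8-.5+[u-w,v-w]
ring=lambda H:H[...,1]<75
rt=blob(f,208,225,16,ring); e=cv2.fitEllipse(rt.astype(np.float32)); print('ring top',e, onz(f,e[0],12))
rs=blob(g,310,325,18,ring); e2=cv2.fitEllipse(rs.astype(np.float32)); print('ring side',e2,onz(g,e2[0],8), tri(f,e[0],g,e2[0]))
dark=lambda H:H[...,2]<118
ct=blob(f,418,237,16,dark); W=np.array([onz(f,p,5) for p in ct])
print('clip', W.min(0),W.max(0)); 
# head
brt=lambda H:H[...,2]>145
ht=blob(f,283,199,7,brt); et=cv2.fitEllipse(ht.astype(np.float32)); print('head top',et)
c=(648-520+.5)/6.5-.5+288,(345-286+.5)/6.5-.5+193
print('head',tri(f,et[0],g,c)); 
for z in(165,170,175): print(onz(f,et[0],z),onz(g,c,z))
cc=lambda x,y:((x+.5)/6.5-.5+398,(y+.5)/6.5-.5+215)
for n,p,z in(('noseL',(95,96),5),('noseR',(148,88),5),('stripL',(85,158),5),('stripR',(173,147),5),('tabtop near',(133,212),36),('tabtop nr2',(163,210),36)): print(n,onz(f,cc(*p),z))
cs=lambda x,y:((x+.5)/6.5-.5+346,(y-286+.5)/6.5-.5+136)
for n,p,z in(('nose1',(71,432),5),('nose2',(72,464),5),('strip1',(122,423),5),('strip2',(122,478),0),('tabtop back',(193,396),36),('tabtop front',(146,396),36)): print(n,onz(g,cs(*p),z))
for n,F in(('t',f),('s',g)):
    for z in(150,155,160,165,170,175): print(n,z,proj(F,[476,89,z]))
E
```

```text
ring top ((207.4711456298828, 224.26174926757812), (17.6838436126709, 18.1301326751709), 90.24891662597656) [503.24 295.96  12.  ]
ring side ((309.6767272949219, 324.912841796875), (21.759428024291992, 21.846393585205078), 87.90645599365234) [505.62 297.61   8.  ] (array([504.62, 297.18,   7.39]), np.float64(2.190648803367862))
clip [ 450.92 -320.65    5.  ] [ 506.76 -282.58    5.  ]
head top ((282.6162414550781, 198.3885498046875), (7.297399997711182, 7.512879848480225), 36.6414680480957)
head (array([563.03,  75.29, 169.42]), np.float64(1.8018310796127968))
[562.69  75.42 165.  ] [565.22  71.05 165.  ]
[562.06  75.1  170.  ] [563.78  75.87 170.  ]
[561.44  74.79 175.  ] [562.34  80.69 175.  ]
noseL [ 502.25 -286.51    5.  ]
noseR [ 506.24 -310.19    5.  ]
stripL [ 474.91 -282.13    5.  ]
stripR [ 480.46 -321.4     5.  ]
tabtop near [ 450.87 -296.27   36.  ]
tabtop nr2 [ 451.94 -309.33   36.  ]
nose1 [ 510.09 -304.31    5.  ]
nose2 [ 505.33 -280.97    5.  ]
strip1 [ 487.32 -316.41    5.  ]
strip2 [ 481.17 -281.94    0.  ]
tabtop back [ 453.28 -305.9    36.  ]
tabtop front [ 474.87 -301.02   36.  ]
t 150 [[276.58 233.21]]
t 155 [[276.44 233.11]]
t 160 [[276.29 233.01]]
t 165 [[276.14 232.91]]
t 170 [[276.   232.81]]
t 175 [[275.85 232.71]]
s 150 [[342.8  217.62]]
s 155 [[342.84 216.14]]
s 160 [[342.89 214.64]]
s 165 [[342.93 213.14]]
s 170 [[342.98 211.63]]
s 175 [[343.03 210.1 ]]
```

apply_moves:
  moves:
    - [0.75, 0.75, 0.1, 0, 0, -0.114, 1]
    - [0.75, 0.75, 0.1, 0, 0, -0.114, 1]
    - [0.75, 0.75, 0.1, 0, 0, -0.114, 1]
    - [0.75, 0.75, 0.1, 0, 0, -0.114, 1]
    - [0.75, 0.75, 0.1, 0, 0, -0.114, 1]
    - [0.75, 0.75, 0.1, 0, 0, -0.114, 1]
    - [0.75, 0.75, 0.1, 0, 0, -0.114, 1]
    - [0.75, 0.75, 0.1, 0, 0, -0.114, 1]
    - [0.75, 0.75, 0.1, 0, 0, -0.114, 1]
    - [0.75, 0.75, 0.1, 0, 0, -0.114, 1]
  grip_force: 60

```text
clock: 1.03
ee_pos: [520.1, -341.1, 248.5]
tcp_rot: [3.142, -0.0, 0.17]
ft_force: [1.4, -0.5, -0.6]
grip_width: 85.4
grasp_force: 0.0
```

apply_moves:
  moves:
    - [0, 0.8, 0, 0, 0, 0, 1]
    - [0, 0.8, 0, 0, 0, 0, 1]
    - [0, 0.8, 0, 0, 0, 0, 1]
    - [0, 0.8, 0, 0, 0, 0, 1]
    - [0, 0.8, 0, 0, 0, 0, 1]
    - [0, 0.8, 0, 0, 0, 0, 1]
    - [0, 0.8, 0, 0, 0, 0, 1]
    - [0, 0.8, 0, 0, 0, 0, 1]
    - [0, 0.8, 0, 0, 0, 0, 1]
    - [0, 0.8, 0, 0, 0, 0, 1]

```text
clock: 1.87
ee_pos: [518.3, 62.3, 248.3]
tcp_rot: [-3.14, -0.0, 0.174]
ft_force: [0.9, 0.2, 0.9]
grip_width: 85.6
grasp_force: 0.0
```

apply_moves:
  moves:
    - [-0.028, 0.47, 0, 0, 0, 0, 1]
    - [-0.028, 0.47, 0, 0, 0, 0, 1]
    - [-0.028, 0.47, 0, 0, 0, 0, 1]
    - [-0.028, 0.47, 0, 0, 0, 0, 1]
    - [-0.028, 0.47, 0, 0, 0, 0, 1]
    - [-0.028, 0.47, 0, 0, 0, 0, 1]
    - [-0.028, 0.47, -0.37, 0, 0, 0, 1]
    - [-0.028, 0.47, -0.37, 0, 0, 0, 1]
    - [-0.028, 0.47, -0.37, 0, 0, 0, 1]
    - [-0.028, 0.47, -0.37, 0, 0, 0, 1]

```text
clock: 2.7
ee_pos: [504.8, 292.3, 80.1]
tcp_rot: [-3.141, -0.001, 0.17]
ft_force: [2.1, -0.1, -0.4]
grip_width: 85.6
grasp_force: 0.0
```

```bash
python3 - <<'E'
from h import *
print(r.get_state()['ee_pos'])
g=grab('side');f=grab('top')
I=np.array(g['pixels'])[:,:,::-1];J=np.array(f['pixels'])[:,:,::-1]
cv2.imwrite('pics/c2.png',np.hstack([cv2.resize(X,(390,390),interpolation=cv2.INTER_CUBIC) for X in(I[280:360,270:350],J[185:265,168:248])]))
E
```

```text
[504.76213513 292.3149775   80.09049032]
```

View pics/c2.png

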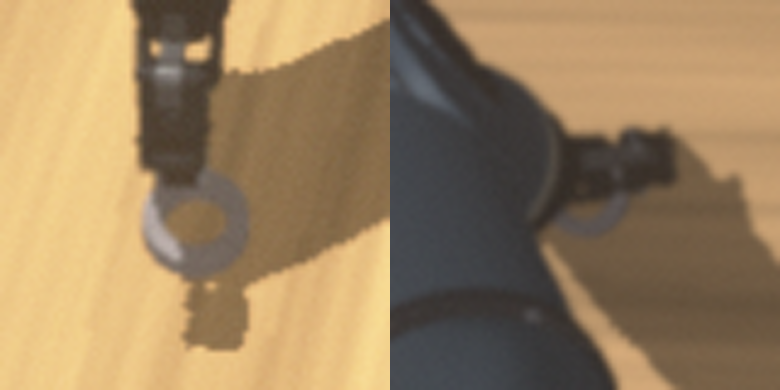

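The gripper is above the ring in the side view (fingers over the ring at ≈(195,222) of the crop). Going down.

apply_moves:
  moves:
    - [0, 0, -0.06, 0, 0, 0, 1]
    - [0, 0, -0.1, 0, 0, 0, 1]
    - [0, 0, -0.1, 0, 0, 0, 1]
    - [0, 0, -0.1, 0, 0, 0, 1]

```text
clock: 3.13
ee_pos: [505.4, 292.4, 33.0]
tcp_rot: [-3.142, -0.0, 0.17]
ft_force: [0.5, -0.5, 0.6]
grip_width: 85.4
grasp_force: 0.0
```

apply_moves:
  moves:
    - [-0.002, 0.009, -0.03, 0, 0, 0, 1]
    - [-0.002, 0.009, -0.061, 0, 0, 0, 1]
    - [-0.002, 0.009, -0.061, 0, 0, 0, 1]
    - [-0.002, 0.009, -0.061, 0, 0, 0, 1]

```text
clock: 3.47
ee_pos: [504.7, 297.0, 2.9]
tcp_rot: [-3.141, -0.001, 0.17]
ft_force: [-0.9, 0.9, 0.2]
grip_width: 85.1
grasp_force: 0.0
```

apply_moves:
  moves:
    - [0, 0, 0, 0, 0, 0, 0.4]
    - [0, 0, 0, 0, 0, 0, 0.4]
    - [0, 0, 0, 0, 0, 0, 0.4]
    - [0, 0, 0, 0, 0, 0, 0.4]
    - [0, 0, 0, 0, 0, 0, 0.4]
    - [0, 0, 0, 0, 0, 0, 0.4]
    - [0, 0, 0, 0, 0, 0, 0.4]
    - [0, 0, 0, 0, 0, 0, 0.4]

```text
clock: 4.13
ee_pos: [503.9, 296.6, 1.0]
tcp_rot: [3.142, 0.0, 0.17]
ft_force: [0.3, 0.3, -0.3]
grip_width: 34.2
grasp_force: 0.0
```

```bash
python3 - <<'E'
from h import *
g=grab('side')
I=np.array(g['pixels'])[:,:,::-1]
cv2.imwrite('pics/c3.png',cv2.resize(I[275:355,270:350],(560,560),interpolation=cv2.INTER_CUBIC))
E
```

```text
(no output)
```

View pics/c3.png

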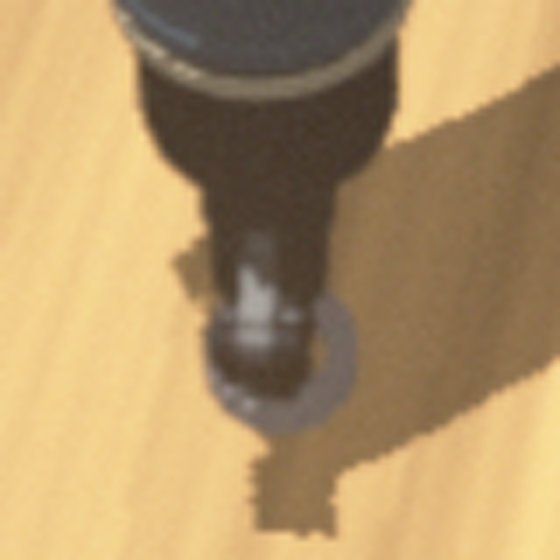

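The crop shows the fingers partly covering the ring at about (265,370), with the ring centre near (283,362). I'll check this against the projection.

```bash
python3 - <<'E'
from h import *
g=grab('side'); s=r.get_state(); print(s['ee_pos'],s['grip_width'],s['ft_force'],s['grasp_force'])
P=[[504,296.6,1],[501,313.4,1],[501,313.4,9],[499,325,5],[501,313.4,20],[504,296.6,16]]
print((proj(g,P)-[270,275])*7)
I=np.array(g['pixels'])[300:350,285:335];H=cv2.cvtColor(I,cv2.COLOR_RGB2HSV)
for v in range(12,42): print(v+300,' '.join('%3d/%3d'%(H[v,u,2],H[v,u,1]) for u in range(12,40,2)))
E
```

```text
[503.89446434 296.6018406    0.93873421] 33.81687037655575 [-0.11340966  0.61754507 -0.25650079] 0.0
[[284.02758642 358.92043273]
 [280.03831786 406.33537031]
 [279.2986632  393.6191515 ]
 [276.63397691 433.33349285]
 [278.2681732  375.89547277]
 [282.69204536 334.71182795]]
312 142/115 124/107  81/101  80/ 89  97/ 53  92/ 58  81/ 82  78/105  74/100  78/ 98 121/116 143/116 150/116 146/115
313 139/114 128/114  82/ 90  84/ 85 125/ 33  93/ 63  81/ 82  78/101  78/ 95  81/ 94 123/114 143/118 150/114 147/114
314 139/116 137/115  83/ 98  85/ 78 153/ 22  98/ 60  85/ 81  77/109  79/ 84  82/ 96 124/113 142/113 150/116 146/115
315 141/116 137/119  86/104  88/ 78 157/ 19 112/ 39  93/ 66  75/ 95  78/ 92  77/106 127/112 147/114 145/116 141/118
316 146/117 144/113  99/106  88/ 75 163/ 20 147/ 26 108/ 45  80/ 96  76/ 94  81/ 94 126/ 95 147/116 148/115 146/115
317 170/119 162/113 122/100  94/ 71 166/ 20 169/ 18 113/ 43  86/ 74  79/ 90  91/ 73 119/ 69 143/112 149/113 145/114
318 209/117 169/115 121/ 84 101/ 53 167/ 18 173/ 21 117/ 41  90/ 65  84/ 88 106/ 51 117/ 52 139/ 94 147/114 147/113
319 229/114 
[... 1955 characters left out ...]
/118
336 238/108 238/107 240/106 239/107 219/108 135/ 79 124/ 66 123/ 73 135/ 89 143/109 148/115 146/114 145/114 146/119
337 236/111 237/109 240/109 240/109 236/110 174/108 133/ 94 135/102 146/112 150/114 145/116 144/117 148/119 143/118
338 237/108 236/108 240/107 240/107 237/109 218/118 142/111 140/111 149/120 150/117 144/117 144/117 145/118 146/119
339 237/109 238/106 241/106 240/107 235/109 222/114 144/119 139/117 147/116 148/115 144/117 148/114 146/114 147/114
340 236/112 238/108 240/111 239/111 232/113 175/117 141/110 140/111 149/111 144/120 147/114 146/115 155/114 165/119
341 237/110 238/107 241/107 239/110 209/116 142/111 137/117 144/113 149/118 147/116 143/118 156/118 212/115 223/115
```

apply_moves:
  moves:
    - [0, 0, 0.05, 0, 0, 0, 0.4]
    - [0, 0, 0.05, 0, 0, 0, 0.8]
    - [-0.002, 0, 0.05, 0, 0, 0, 0.8]
    - [-0.002, 0, 0.05, 0, 0, 0, 0.8]
    - [-0.002, 0, 0.02, 0, 0, 0, 0.8]
    - [-0.002, 0, 0, 0, 0, 0, 0.8]
    - [-0.002, 0, 0, 0, 0, 0, 0.8]
    - [-0.002, 0, -0.004, 0, 0, 0, 0.8]
    - [-0.002, 0, -0.008, 0, 0, 0, 0.8]
    - [-0.002, 0, -0.008, 0, 0, 0, 0.8]

```text
clock: 5.07
ee_pos: [502.9, 296.6, -3.2]
tcp_rot: [3.142, 0.0, 0.17]
ft_force: [-0.1, 0.2, -0.2]
grip_width: 68.3
grasp_force: 0.0
```

apply_moves:
  moves:
    - [0, 0, -0.004, 0, 0, 0, 0.8]
    - [0, 0, -0.006, 0, 0, 0, 0.8]
    - [0, 0, -0.006, 0, 0, 0, 0.8]

```text
clock: 5.32
ee_pos: [502.9, 296.6, -5.9]
tcp_rot: [-3.142, -0.0, 0.17]
ft_force: [0.3, -0.6, 0.5]
grip_width: 68.0
grasp_force: 0.0
```

apply_moves:
  moves:
    - [0, 0, 0, 0, 0, 0, 0.64]
    - [0, 0, 0, 0, 0, 0, 0.64]
    - [0, 0, 0, 0, 0, 0, 0.64]

```text
clock: 5.57
ee_pos: [503.0, 296.7, -5.8]
tcp_rot: [-3.141, -0.0, 0.17]
ft_force: [0.4, -0.2, -0.0]
grip_width: 54.5
grasp_force: 0.0
```

apply_moves:
  moves:
    - [0, 0, 0, 0, 0, 0, 0.5]
    - [0, 0, 0, 0, 0, 0, 0.5]
    - [0, 0, 0, 0, 0, 0, 0.5]
    - [0, 0, 0, 0, 0, 0, 0.5]

```text
clock: 5.9
ee_pos: [503.0, 296.7, -5.9]
tcp_rot: [-3.142, -0.0, 0.17]
ft_force: [-0.5, -0.7, 0.0]
grip_width: 42.8
grasp_force: 0.0
```

```bash
python3 - <<'E'
from h import *
g=grab('side')
I=np.array(g['pixels'])[:,:,::-1].copy()
C=cv2.resize(I[285:350,275:350],(750,650)[:2],interpolation=cv2.INTER_CUBIC)[:600]
for p,c in(([503,296.7,-6],(0,0,255)),([503,296.7,16],(0,255,0)),([499.5,317,0],(255,0,0)),([499.5,317,16],(255,255,0)),([506.5,276,16],(255,0,255))):
    q=(proj(g,p)[0]-[275,285]+.5)*10; cv2.circle(C,tuple(int(x) for x in q),5,c,-1)
cv2.imwrite('pics/c4.png',C)
E
```

```text
(no output)
```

View pics/c4.png

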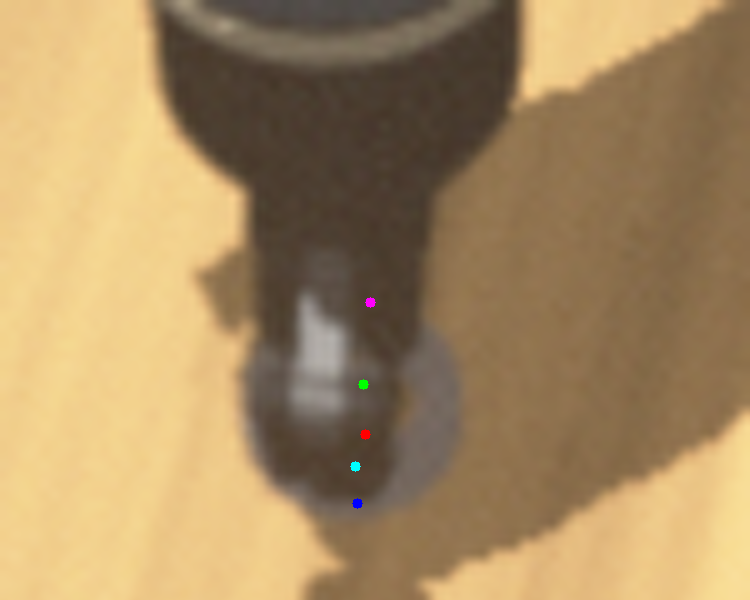

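The finger tip covers the ring's near rim, around (330,500) in the crop, with the ring centre near (352,405). The tips are probably higher than the TCP suggests, so I'll open and feel downward.

apply_moves:
  moves:
    - [0, 0, 0, 0, 0, 0, 0.78]
    - [0, 0, 0, 0, 0, 0, 0.78]
    - [0, 0, 0, 0, 0, 0, 0.78]
    - [0, 0, -0.004, 0, 0, 0, 0.78]
    - [0, 0, -0.008, 0, 0, 0, 0.78]

```text
clock: 6.37
ee_pos: [503.0, 296.7, -10.0]
tcp_rot: [-3.141, -0.0, 0.17]
ft_force: [-0.0, -0.3, 0.5]
grip_width: 66.5
grasp_force: 0.0
```

apply_moves:
  moves:
    - [0, 0, -0.004, 0, 0, 0, 0.78]
    - [0, 0, -0.008, 0, 0, 0, 0.78]
    - [0, 0, -0.008, 0, 0, 0, 0.78]

```text
clock: 6.62
ee_pos: [502.7, 296.5, -14.5]
tcp_rot: [3.141, 0.001, 0.17]
ft_force: [-0.1, 0.1, -0.9]
grip_width: 66.6
grasp_force: 0.0
```

apply_moves:
  moves:
    - [0, 0, 0, 0, 0, 0, 0.64]
    - [0, 0, 0, 0, 0, 0, 0.64]
    - [0, 0, 0, 0, 0, 0, 0.52]
    - [0, 0, 0, 0, 0, 0, 0.52]
    - [0, 0, 0, 0, 0, 0, 0.52]

```text
clock: 7.03
ee_pos: [503.0, 296.7, -13.2]
tcp_rot: [-3.142, -0.001, 0.17]
ft_force: [-1.2, -1.6, 8.7]
grip_width: 46.4
grasp_force: 59.9
```

apply_moves:
  moves:
    - [0, 0, 0.01, 0, 0, 0, 0.52]
    - [0, 0, 0.06, 0, 0, 0, 0.52]
    - [0, 0, 0.12, 0, 0, 0, 0.52]
    - [0, 0, 0.2, 0, 0, 0, 0.52]
    - [0, 0, 0.2, 0, 0, 0, 0.52]
    - [0, 0, 0.2, 0, 0, 0, 0.52]

```text
clock: 7.53
ee_pos: [504.3, 297.5, 88.5]
tcp_rot: [-3.14, -0.004, 0.169]
ft_force: [0.4, -1.0, -1.4]
grip_width: 45.9
grasp_force: 61.8
```

```bash
python3 - <<'E'
from h import *
g=grab('side'); s=r.get_state();print(s['ee_pos'],s['grip_width'],s['grasp_force'],s['ft_force'],s['moment'])
I=np.array(g['pixels'])[:,:,::-1].copy()
q=proj(g,[s['ee_pos'],s['ee_pos']-[0,0,20]]);print(q)
u,v=q[0].astype(int)
C=cv2.resize(I[v-45:v+35,u-45:u+45],(720,640)[:2],interpolation=cv2.INTER_CUBIC)[:600]
for p in q: cv2.circle(C,tuple(int(x) for x in (p-[u-45,v-45]+.5)*8),4,(0,0,255),-1)
cv2.imwrite('pics/c5.png',C)
E
```

```text
[503.25942514 296.76890248  86.7809822 ] 46.01771590806332 61.78993474692106 [-0.21338692 -0.83844464 -1.90928063] [-0.03925617  0.02750573 -0.04443484]
[[309.74672231 305.59152293]
 [310.02201672 310.67788559]]
```

View pics/c5.png

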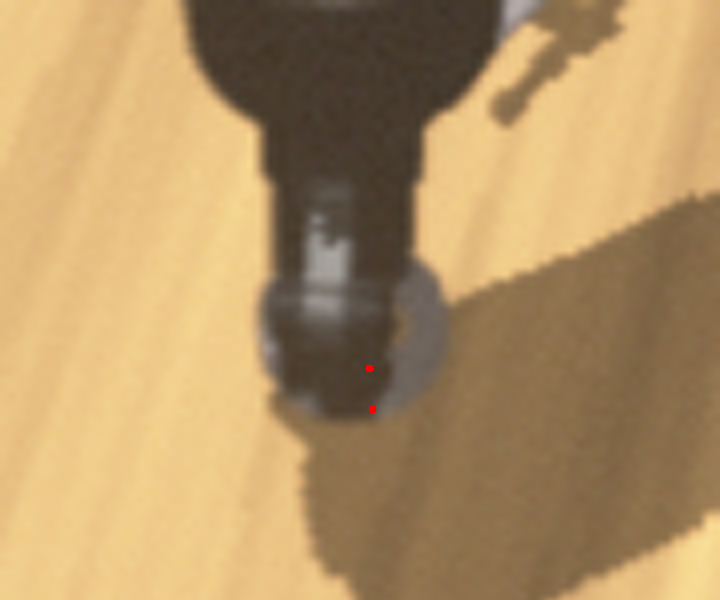

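The ring is held. In the crop its centre is near (354,330), so the underside sits about 13 mm above the reported TCP. Carrying it over the axle.

apply_moves:
  moves:
    - [0, 0, 0.24, 0, 0, 0, 0.5]
    - [0, 0, 0.24, 0, 0, 0, 0.5]
    - [0, 0, 0.24, 0, 0, 0, 0.5]
    - [0.117, -0.443, 0.24, 0, 0, 0, 0.5]
    - [0.117, -0.443, 0.24, 0, 0, 0, 0.5]
    - [0.117, -0.443, 0.24, 0, 0, 0, 0.5]
    - [0.117, -0.443, 0.24, 0, 0, 0, 0.5]
    - [0.117, -0.443, 0.24, 0, 0, 0, 0.5]
    - [0.117, -0.443, 0.24, 0, 0, 0, 0.5]
    - [0.117, -0.443, 0.24, 0, 0, 0, 0.5]

```text
clock: 8.42
ee_pos: [561.8, 67.8, 204.2]
tcp_rot: [3.138, 0.003, 0.161]
ft_force: [-0.0, -0.6, -0.8]
grip_width: 46.2
grasp_force: 62.3
```

apply_moves:
  moves:
    - [0, 0, -0.02, 0, 0, 0, 0.5]
    - [0, 0, -0.03, 0, 0, 0, 0.5]
    - [0, 0, -0.03, 0, 0, 0, 0.5]

```text
clock: 8.67
ee_pos: [559.8, 76.6, 188.5]
tcp_rot: [-3.141, 0.004, 0.172]
ft_force: [-0.1, 0.1, -0.8]
grip_width: 46.3
grasp_force: 62.2
```

```bash
python3 - <<'E'
from h import *
g=grab('side','side_b.png'); f=grab('top','top_b.png');s=r.get_state();print(s['ee_pos'],s['grip_width'],s['ft_force'],s['tcp_rot'])
I=cv2.imread('pics/side_b.png');J=cv2.imread('pics/top_b.png')
C=cv2.resize(I[165:240,270:345],(600,600)[:2],interpolation=cv2.INTER_CUBIC)
D=cv2.resize(J[165:240,270:295],(200,600),interpolation=cv2.INTER_CUBIC)
cv2.imwrite('pics/c6.png',np.hstack([C,D]))
for z in(0,13,29): print(z,(proj(g,s['ee_pos']+[0,0,z])[0]-[270,165]+.5)*8)
E
```

```text
[560.66318474  76.62467055 190.075402  ] 46.19638863748044 [ 0.12379634  0.04782938 -0.88684011] [-3.14106829e+00  1.86163220e-03  1.72174022e-01]
0 [309.65468988 251.34996963]
13 [308.21902486 218.70779494]
29 [306.41930577 177.76118944]
```

View pics/c6.png

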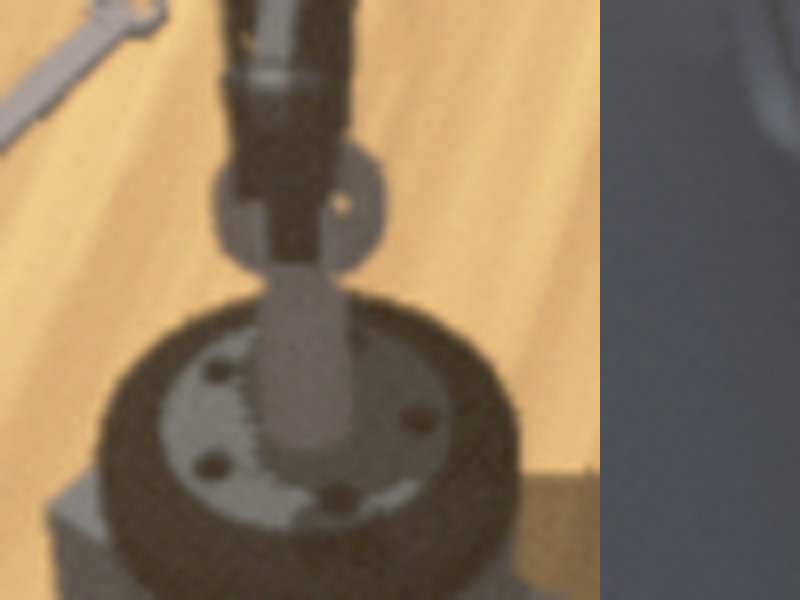

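In the side crop the ring spans u 212–387 (centre 299.5). The axle base centre is near 308 and its top near 302, so x lines up. I'll check y from the near edges: ring bottom v≈278, shaft base v≈450.

```bash
python3 - <<'E'
from h import *
g=grab('side')
px=lambda u,v:((u+.5)/8-.5+270,(v+.5)/8-.5+165)
print('shaft front base',onz(g,px(308,450),120)-[0,14,0])
for v in(277,281): print('ring near edge',onz(g,px(300,v),203.6)-[0,25,0],onz(g,px(300,v),202)-[0,25,0])
# tyre: left/right extremes at z~117 , 
print('tyre',onz(g,px(160,425),120),onz(g,px(452,425),120),'hub disc near',onz(g,px(300,530),117),'far',onz(g,px(312,318),117))
I=np.array(g['pixels']);H=cv2.cvtColor(I,cv2.COLOR_RGB2HSV)
for u in(301,303,312,314): print(u,[(v,int(H[v,u,2]),int(H[v,u,1])) for v in range(194,204)])
E
```

```text
shaft front base [559.81200574  76.02208115 120.        ]
ring near edge [556.57689062  75.76490556 203.6       ] [557.04182592  74.20624518 202.        ]
ring near edge [556.17021686  77.31146832 203.6       ] [556.63426869  75.75616778 202.        ]
tyre [605.85989436  90.06909795 120.        ] [520.20132964  70.47470515 120.        ] hub disc near [554.81177164 118.84779007 117.        ] far [573.49462439  33.11561508 117.        ]
301 [(194, 108, 38), (195, 104, 44), (196, 106, 36), (197, 109, 44), (198, 148, 83), (199, 218, 112), (200, 226, 113), (201, 204, 114), (202, 125, 104), (203, 84, 82)]
303 [(194, 80, 61), (195, 85, 60), (196, 80, 54), (197, 91, 53), (198, 110, 56), (199, 160, 92), (200, 147, 85), (201, 123, 73), (202, 108, 50), (203, 103, 37)]
312 [(194, 105, 49), (195, 101, 40), (196, 102, 45), (197, 104, 51), (198, 141, 83), (199, 193, 110), (200, 169, 103), (201, 121, 72), (202, 102, 45), (203, 102, 48)]
314 [(194, 100, 38), (195, 101, 43), (196, 109, 54), (197, 147, 87), (198, 188, 110), (199, 211, 114), (200, 209, 117), (201, 142, 113), (202, 86, 95), (203, 74, 90)]
```

Ring and axle y agree to about 1 mm. Lowering and watching the force.

apply_moves:
  moves:
    - [0, 0, -0.03, 0, 0, 0, 0.5]
    - [0, 0, -0.036, 0, 0, 0, 0.5]
    - [0, 0, -0.042, 0, 0, 0, 0.5]
    - [0, 0, -0.048, 0, 0, 0, 0.5]
    - [0, 0, -0.052, 0, 0, 0, 0.5]

```text
clock: 9.23
ee_pos: [561.5, 75.3, 165.1]
tcp_rot: [-3.142, -0.0, 0.17]
ft_force: [1.3, 0.7, -0.6]
grip_width: 45.8
grasp_force: 62.2
```

```bash
cat > edges.py <<'E'
from h import *
g=grab('side','side_e.png'); s=r.get_state();print(s['ee_pos'],s['ft_force'])
H=cv2.cvtColor(np.array(g['pixels']),cv2.COLOR_RGB2HSV).astype(float)
for v in range(186,222,1):
    print(v,' '.join('%3d'%H[v,u,1] for u in range(290,326)))
E
python3 edges.py
```

```text
[561.39130164  75.25780304 164.80467677] [ 0.5119017   0.73890821 -1.96130436]
186 115 114 116 112 113 110 117 115 108  84  89  75  65  73  69  65  98  96  98  90  87 103  92 108 114 111 116 119 117 119 114 114 115 118 114 113
187 115 115 113 117 111 116 112 113 113 100  87  87  63  65  67  75  91  93  97  99  94  94 104 113 116 115 116 119 118 115 113 113 115 113 115 117
188 118 114 111 116 113 111 111 115 118 112  94  87  78  75  70  67  85  90  98 102  95  97  92 113 112 116 117 117 118 115 114 113 116 116 116 114
189 113 115 113 115 116 112 112 112 112 104  90  92  81  96  89  86  78  89  95  96  92  84  61  87 107 113 119 119 116 114 115 114 114 114 115 117
190 114 116 113 114 113 114 114 111 111  92  98  97  99  98  92  97  97  86  90 106  98  89  52  55  79 107 116 117 116 116 114 119 117 113 114 112
191 116 113 113 112 114 112 111 113 109 103  89  92  95  95  89  91 113  95 103 100  98  81  51  50  53  71 103 114 116 114 117 118 114 118 117 112
192 113 114 117 114 114 112 114 108  90  88 104  93 110  97  86  90 100 103 101  98  83 100  61  45  49  52  73 110 117 114 118 118 1
[... 3606 characters left out ...]
  25  44  49  53  41  39  44  37  39  38  36  43  42  38  42  47  55  50  55  46  61  97 111 101 105  89  70
218  29  21  21  23  23  21  19  17  21  19  36  42  49  48  45  42  35  39  38  36  34  42  35  46  55  51  50  58  49  54  78 103 118  97  73  57
219  28  26  22  19  24  21  21  19  21  23  29  33  45  46  43  45  40  47  41  37  39  41  48  45  49  50  59  58  50  59  57  64  75  65  51  61
220  41  28  25  25  25  21  22  30  24  21  25  39  50  58  48  43  38  38  36  42  48  47  43  47  49  50  49  54  49  55  46  58  56  62  50  50
221  48  22  23  21  22  27  42  46  28  18  17  38  55  48  59  50  48  38  47  44  47  47  56  50  54  52  54  53  52  54  53  53  46  55  55  62
```

apply_moves:
  moves:
    - [-0.0016, 0.001, -0.006, 0, 0, 0, 0.5]
    - [-0.0016, 0.001, -0.012, 0, 0, 0, 0.5]
    - [-0.0016, 0.001, -0.018, 0, 0, 0, 0.5]
    - [-0.0016, 0.001, -0.024, 0, 0, 0, 0.5]

```text
clock: 9.62
ee_pos: [560.6, 75.6, 152.8]
tcp_rot: [-3.142, -0.0, 0.17]
ft_force: [0.2, -0.5, -1.1]
grip_width: 46.2
grasp_force: 62.3
```

apply_moves:
  moves:
    - [0, 0, -0.004, 0, 0, 0, 0.5]
    - [0, 0, -0.008, 0, 0, 0, 0.5]
    - [0, 0, -0.012, 0, 0, 0, 0.5]
    - [0, 0, -0.016, 0, 0, 0, 0.5]

```text
clock: 9.95
ee_pos: [560.7, 75.7, 144.8]
tcp_rot: [-3.142, -0.0, 0.17]
ft_force: [0.2, 0.6, -1.4]
grip_width: 46.0
grasp_force: 62.3
```

apply_moves:
  moves:
    - [0, 0, -0.004, 0, 0, 0, 0.5]
    - [0, 0, -0.008, 0, 0, 0, 0.5]
    - [0, 0, -0.012, 0, 0, 0, 0.5]
    - [0, 0, -0.016, 0, 0, 0, 0.5]

```text
clock: 10.28
ee_pos: [560.7, 75.6, 136.8]
tcp_rot: [-3.142, -0.0, 0.17]
ft_force: [0.4, -0.4, -1.0]
grip_width: 46.0
grasp_force: 62.3
```

apply_moves:
  moves:
    - [0, 0, -0.005, 0, 0, 0, 0.5]
    - [0, 0, -0.01, 0, 0, 0, 0.5]
    - [0, 0, -0.015, 0, 0, 0, 0.5]
    - [0, 0, -0.02, 0, 0, 0, 0.5]
    - [0, 0, -0.025, 0, 0, 0, 0.5]

```text
clock: 10.7
ee_pos: [560.6, 75.6, 124.3]
tcp_rot: [-3.142, 0.0, 0.17]
ft_force: [-0.7, -0.1, -1.3]
grip_width: 46.2
grasp_force: 62.3
```

apply_moves:
  moves:
    - [0, 0, -0.004, 0, 0, 0, 0.5]
    - [0, 0, -0.008, 0, 0, 0, 0.5]
    - [0, 0, -0.012, 0, 0, 0, 0.5]
    - [0, 0, -0.016, 0, 0, 0, 0.5]

```text
clock: 11.03
ee_pos: [560.7, 75.7, 116.4]
tcp_rot: [-3.142, -0.0, 0.17]
ft_force: [-0.2, 0.5, -1.0]
grip_width: 45.9
grasp_force: 62.3
```

apply_moves:
  moves:
    - [0, 0, -0.004, 0, 0, 0, 0.5]
    - [0, 0, -0.008, 0, 0, 0, 0.5]
    - [0, 0, -0.011, 0, 0, 0, 0.5]

```text
clock: 11.28
ee_pos: [560.6, 75.6, 110.8]
tcp_rot: [3.142, 0.0, 0.17]
ft_force: [-0.7, -0.6, -1.5]
grip_width: 46.2
grasp_force: 62.3
```

apply_moves:
  moves:
    - [0, 0, -0.001, 0, 0, 0, 0.5]
    - [0, 0, -0.002, 0, 0, 0, 0.5]
    - [0, 0, -0.003, 0, 0, 0, 0.5]

```text
clock: 11.53
ee_pos: [560.7, 75.7, 109.5]
tcp_rot: [-3.142, -0.0, 0.17]
ft_force: [0.6, -0.2, -0.6]
grip_width: 45.9
grasp_force: 62.3
```

apply_moves:
  moves:
    - [0, 0, -0.001, 0, 0, 0, 0.5]
    - [0, 0, -0.002, 0, 0, 0, 0.5]
    - [0, 0, -0.003, 0, 0, 0, 0.5]
    - [0, 0, -0.004, 0, 0, 0, 0.5]

```text
clock: 11.87
ee_pos: [560.7, 75.6, 107.5]
tcp_rot: [-3.142, -0.0, 0.17]
ft_force: [0.3, 0.6, -1.2]
grip_width: 46.1
grasp_force: 62.3
```

apply_moves:
  moves:
    - [0, 0, -0.001, 0, 0, 0, 0.5]
    - [0, 0, -0.002, 0, 0, 0, 0.5]
    - [0, 0, -0.003, 0, 0, 0, 0.5]

```text
clock: 12.12
ee_pos: [560.7, 75.6, 106.8]
tcp_rot: [3.142, -0.0, 0.17]
ft_force: [-5.5, -1.2, 14.4]
grip_width: 46.0
grasp_force: 64.1
```

The ring is on the hub, with Fz at 14 N. Releasing and retreating.

apply_moves:
  moves:
    - [0, 0, 0.002, 0, 0, 0, 0.7]
    - [0, 0, 0.002, 0, 0, 0, 0.8]
    - [0, 0, 0.002, 0, 0, 0, 0.8]
    - [0, 0, 0.002, 0, 0, 0, 0.8]
    - [0, 0, 0.002, 0, 0, 0, 0.8]
    - [0, 0, 0.06, 0, 0, 0, 0.8]
    - [0, 0, 0.14, 0, 0, 0, 0.8]
    - [0, 0, 0.2, 0, 0, 0, 0.8]
    - [0, 0, 0.27, 0, 0, 0, 0.8]
    - [0, 0, 0.3, 0, 0, 0, 0.8]

```text
clock: 12.95
ee_pos: [562.1, 75.9, 260.5]
tcp_rot: [-3.141, -0.005, 0.17]
ft_force: [1.2, -0.2, 0.1]
grip_width: 68.7
grasp_force: 0.0
```

apply_moves:
  moves:
    - [-0.205, -0.757, 0, 0, 0, 0, 0.5]
    - [-0.205, -0.757, 0, 0, 0, 0, 0.5]
    - [-0.205, -0.757, 0, 0, 0, 0, 0.5]
    - [-0.205, -0.757, 0, 0, 0, 0, 0.5]
    - [-0.205, -0.757, 0, 0, 0, 0, 0.5]
    - [-0.205, -0.757, 0, 0, 0, 0, 0.5]
    - [-0.205, -0.757, 0, 0, 0, 0, 0.5]
    - [-0.205, -0.757, 0, 0, 0, 0, 0.5]
    - [-0.205, -0.757, 0, 0, 0, 0, 0.5]
    - [-0.205, -0.757, -0.1, 0, 0, 0, 0.5]

```text
clock: 13.78
ee_pos: [459.4, -308.4, 222.1]
tcp_rot: [3.131, -0.007, 0.162]
ft_force: [1.3, -1.1, -0.1]
grip_width: 42.6
grasp_force: 0.0
```

apply_moves:
  moves:
    - [-0.005, 0, -0.08, 0, 0, 0, 0.5]
    - [-0.005, 0, -0.16, 0, 0, 0, 0.5]
    - [-0.005, 0, -0.24, 0, 0, 0, 0.5]
    - [-0.005, 0, -0.28, 0, 0, 0, 0.5]
    - [-0.005, 0, -0.28, 0, 0, 0, 0.5]

```text
clock: 14.2
ee_pos: [453.9, -297.8, 72.3]
tcp_rot: [-3.137, 0.006, 0.17]
ft_force: [0.1, 0.9, -1.2]
grip_width: 43.0
grasp_force: 0.0
```

```bash
python3 - <<'E'
from h import *
g=grab('side','side_c.png'); f=grab('top','top_c.png');s=r.get_state();print(s['ee_pos'],s['grip_width'],s['ft_force'],s['tcp_rot'])
I=cv2.imread('pics/side_c.png');J=cv2.imread('pics/top_c.png')
u,v=proj(g,s['ee_pos'])[0].astype(int); 
C=cv2.resize(I[v-25:v+25,u-25:u+25],(400,400),interpolation=cv2.INTER_CUBIC)
D=cv2.resize(I[178:228,283:333],(400,400),interpolation=cv2.INTER_CUBIC)
for z in(0,-30): cv2.circle(C,tuple(int(x) for x in (proj(g,s['ee_pos']+[0,0,z])[0]-[u-25,v-25]+.5)*8),3,(0,0,255),-1)
print(u,v)
cv2.imwrite('pics/c7.png',np.hstack([C,D]))
E
```

```text
[ 456.53651972 -299.34924613   76.69490115] 43.03346790452302 [-0.55653162 -1.16366498  1.43893197] [-3.14089828e+00  8.61503180e-04  1.69772286e-01]
374 143
```

View pics/c7.png

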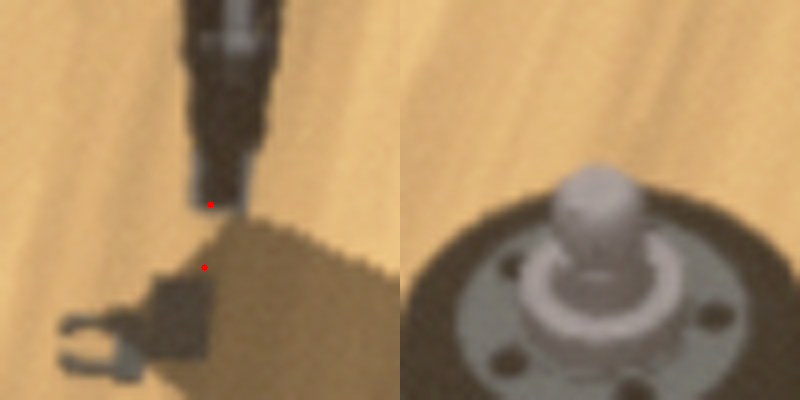

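The ring now lies on the hub round the axle, at (600,290) in the right half. On the left, the fingers hang right above the clip's tab, which spans about (150–212, 275–360). Going down onto the tab.

apply_moves:
  moves:
    - [0.007, -0.005, 0, 0, 0, 0, 0.5]
    - [0.007, -0.005, 0, 0, 0, 0, 0.5]
    - [0.007, -0.005, 0, 0, 0, 0, 0.5]

```text
clock: 14.55
ee_pos: [461.4, -302.6, 78.3]
tcp_rot: [3.139, -0.003, 0.17]
ft_force: [-0.3, 0.6, -0.9]
grip_width: 42.5
grasp_force: 0.0
```

apply_moves:
  moves:
    - [-0.002, 0, -0.06, 0, 0, 0, 0.5]
    - [-0.002, 0, -0.11, 0, 0, 0, 0.5]
    - [-0.002, 0, -0.13, 0, 0, 0, 0.5]
    - [-0.002, 0, -0.14, 0, 0, 0, 0.5]
    - [-0.002, 0, -0.15, 0, 0, 0, 0.5]
    - [-0.002, 0, -0.15, 0, 0, 0, 0.5]

```text
clock: 15.05
ee_pos: [459.4, -302.0, 1.8]
tcp_rot: [3.141, -0.0, 0.17]
ft_force: [0.5, 0.3, 0.0]
grip_width: 42.8
grasp_force: 0.0
```

apply_moves:
  moves:
    - [0, 0, 0, 0, 0, 0, 0.22]
    - [0, 0, 0, 0, 0, 0, 0.22]
    - [0, 0, 0, 0, 0, 0, 0.22]
  grip_force: 40

```text
clock: 15.3
ee_pos: [459.6, -302.1, 2.4]
tcp_rot: [3.141, -0.001, 0.17]
ft_force: [0.8, -0.1, -0.1]
grip_width: 19.0
grasp_force: 0.0
```

apply_moves:
  moves:
    - [0, 0, 0, 0, 0, 0, 0]
    - [0, 0, 0, 0, 0, 0, 0]
    - [0, 0, 0, 0, 0, 0, 0]
    - [0, 0, 0, 0, 0, 0, 0]
  grip_force: 100

```text
clock: 15.63
ee_pos: [459.5, -302.1, 2.5]
tcp_rot: [3.141, -0.001, 0.17]
ft_force: [-1.0, 0.3, 6.9]
grip_width: 6.9
grasp_force: 98.4
```

apply_moves:
  moves:
    - [0, 0, 0.02, 0, 0, 0, 0]
    - [0, 0, 0.1, 0, 0, 0, 0]
    - [0, 0, 0.18, 0, 0, 0, 0]
    - [0, 0, 0.26, 0, 0, 0, 0]
    - [0, 0, 0.34, 0, 0, 0, 0]
    - [0, 0, 0.42, 0, 0, 0, 0]
    - [0, 0, 0.44, 0, 0, 0, 0]
    - [0, 0, 0.44, 0, 0, 0, 0]

```text
clock: 16.3
ee_pos: [460.5, -302.8, 225.9]
tcp_rot: [3.137, -0.006, 0.17]
ft_force: [-0.1, -0.4, -0.8]
grip_width: 7.0
grasp_force: 98.4
```

apply_moves:
  moves:
    - [0.016, 0.075, 0, 0, 0, 0, 0]
    - [0.032, 0.15, 0, 0, 0, 0, 0]
    - [0.048, 0.225, 0, 0, 0, 0, 0]
    - [0.064, 0.3, 0, 0, 0, 0, 0]
    - [0.08, 0.375, 0, 0, 0, 0, 0]
    - [0.096, 0.45, 0, 0, 0, 0, 0]
    - [0.112, 0.525, 0, 0, 0, 0, 0]
    - [0.128, 0.6, 0, 0, 0, 0, 0]
    - [0.145, 0.675, 0, 0, 0, 0, 0]
    - [0.162, 0.749, 0, 0, 0, 0, 0]

```text
clock: 17.13
ee_pos: [539.2, 74.4, 220.4]
tcp_rot: [3.142, 0.002, 0.17]
ft_force: [0.7, -0.7, -0.8]
grip_width: 6.6
grasp_force: 98.4
```

apply_moves:
  moves:
    - [0, 0, 0, 0, 0, 0, 0]
    - [0, 0, 0, 0, 0, 0, 0]
    - [0, 0, 0, 0, 0, 0, 0]

```text
clock: 17.38
ee_pos: [539.2, 72.1, 220.4]
tcp_rot: [3.141, 0.003, 0.17]
ft_force: [-0.8, -0.4, -2.0]
grip_width: 7.0
grasp_force: 98.5
```

apply_moves:
  moves:
    - [0, 0, -0.02, 0, 0, 0, 0]
    - [0, 0, -0.04, 0, 0, 0, 0]
    - [0, 0, -0.06, 0, 0, 0, 0]
    - [0, 0, -0.068, 0, 0, 0, 0]
    - [0, 0, -0.072, 0, 0, 0, 0]

```text
clock: 17.8
ee_pos: [539.3, 72.0, 184.2]
tcp_rot: [3.142, 0.002, 0.169]
ft_force: [-0.2, -0.5, -0.4]
grip_width: 6.6
grasp_force: 98.5
```

```bash
python3 - <<'E'
from h import *
g=grab('side','side_d.png'); s=r.get_state();print(s['ee_pos'],s['ft_force'],s['tcp_rot'])
I=cv2.imread('pics/side_d.png')
cv2.imwrite('pics/c8.png',cv2.resize(I[165:235,270:345],(750,700)[:2],interpolation=cv2.INTER_CUBIC)[:600])
d=np.array([.985,.169,0]);n=np.array([-.169,.985,0])
O=s['ee_pos']+37*d+[0,0,-2.5]
for nm,p in(('O',O),('nose near',O+11*d+10.5*n),('nose far',O+11*d-10.5*n),('strip back near',O-22.3*d+20*n),('tab back top',O-47*d+5*n+[0,0,36]),('head',[561,75.8,168.5])): print(nm,(proj(g,p)[0]-[270,165]+.5)*10)
E
```

```text
[539.54661921  72.14596915 184.46043948] [-0.03703972 -0.11635653 -1.50967764] [3.14154438e+00 1.72913414e-03 1.69232146e-01]
O [322.32659903 334.28003878]
nose near [270.54813727 364.32419375]
nose far [279.79777433 301.13335097]
strip back near [411.01095375 399.04501365]
tab back top [521.21937508 243.42489349]
head [389.47838411 377.74292046]
```

View pics/c8.png

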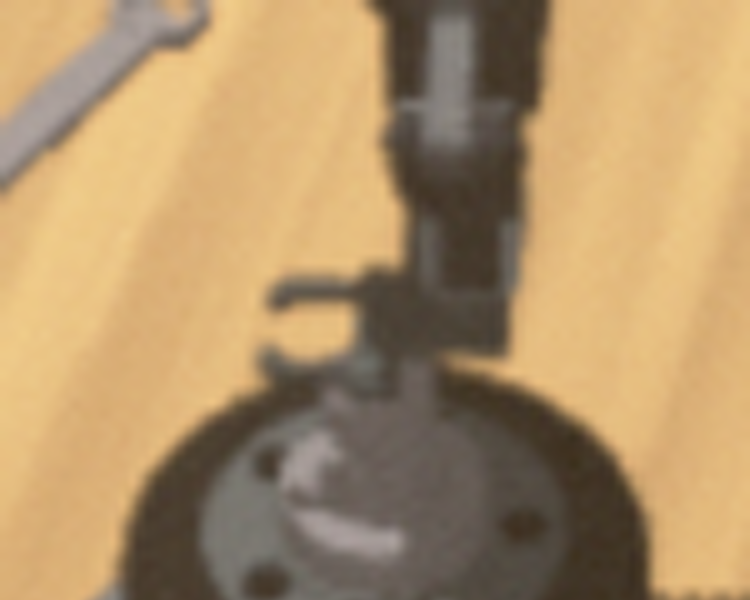

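In the crop the noses are at (262,355) and (268,292), with the strip over the axle head near (390,370). That agrees with the model to 2–3 mm, so I'll feel for the head's top.

apply_moves:
  moves:
    - [0, 0, -0.004, 0, 0, 0, 0]
    - [0, 0, -0.007, 0, 0, 0, 0]
    - [0, 0, -0.01, 0, 0, 0, 0]

```text
clock: 18.1
ee_pos: [540.3, 72.7, 180.8]
tcp_rot: [-3.142, -0.001, 0.17]
ft_force: [0.4, 0.7, -0.9]
grip_width: 6.1
grasp_force: 98.5
```

apply_moves:
  moves:
    - [0, 0, -0.002, 0, 0, 0, 0]
    - [0, 0, -0.004, 0, 0, 0, 0]

```text
clock: 18.27
ee_pos: [540.2, 72.7, 178.7]
tcp_rot: [-3.142, -0.0, 0.17]
ft_force: [0.1, -0.2, -0.8]
grip_width: 6.8
grasp_force: 98.5
```

apply_moves:
  moves:
    - [0, 0, -0.002, 0, 0, 0, 0]
    - [0, 0, -0.004, 0, 0, 0, 0]

```text
clock: 18.43
ee_pos: [540.1, 72.7, 176.6]
tcp_rot: [-3.142, -0.0, 0.17]
ft_force: [0.7, -0.4, -1.1]
grip_width: 6.3
grasp_force: 98.5
```

apply_moves:
  moves:
    - [0, 0, -0.002, 0, 0, 0, 0]
    - [0, 0, -0.004, 0, 0, 0, 0]

```text
clock: 18.6
ee_pos: [540.0, 72.6, 174.9]
tcp_rot: [-3.142, 0.0, 0.17]
ft_force: [-5.4, -0.3, 15.2]
grip_width: 6.8
grasp_force: 100.7
```

apply_moves:
  moves:
    - [0, 0, 0.001, 0, 0, 0, 0]
    - [0, 0, 0.001, 0, 0, 0, 0]

```text
clock: 18.77
ee_pos: [540.2, 72.7, 175.2]
tcp_rot: [-3.142, -0.0, 0.17]
ft_force: [-0.7, 0.2, -0.5]
grip_width: 6.8
grasp_force: 98.6
```

apply_moves:
  moves:
    - [0, 0, 0.001, 0, 0, 0, 0]
    - [0, 0, 0.001, 0, 0, 0, 0]

```text
clock: 18.93
ee_pos: [540.1, 72.7, 175.6]
tcp_rot: [-3.142, 0.0, 0.17]
ft_force: [0.0, 0.2, -0.3]
grip_width: 6.7
grasp_force: 98.6
```

Contact was at TCP z≈175.0, which puts the head top about 4 mm above nominal. Clip height for the middle of the groove is then TCP z≈153.7. Backing off and going to that height.

apply_moves:
  moves:
    - [0, 0, 0.02, 0, 0, 0, 0]
    - [-0.04, -0.008, 0.02, 0, 0, 0, 0]
    - [-0.08, -0.015, 0.02, 0, 0, 0, 0]
    - [-0.1006, -0.0182, 0.02, 0, 0, 0, 0]
    - [-0.1006, -0.0182, 0, 0, 0, 0, 0]
    - [-0.1006, -0.0182, -0.03, 0, 0, 0, 0]
    - [-0.1006, -0.0182, -0.0437, 0, 0, 0, 0]
    - [-0.1006, -0.0182, -0.0437, 0, 0, 0, 0]
    - [-0.1006, -0.0182, -0.0437, 0, 0, 0, 0]
    - [-0.1006, -0.0182, -0.0437, 0, 0, 0, 0]

```text
clock: 19.77
ee_pos: [490.3, 63.7, 154.3]
tcp_rot: [-3.142, -0.001, 0.17]
ft_force: [-0.6, -0.7, -1.3]
grip_width: 7.0
grasp_force: 98.5
```

```bash
cat > rel.py <<'E'
from h import *
s=r.get_state();d=np.array([np.cos(.17),np.sin(.17)]);n=np.array([-d[1],d[0]])
v=s['ee_pos'][:2]-[560.65,75.65]
print('along(origin approx)',v@d+37,'lateral',v@n,s['ee_pos'],s['ft_force'],s['moment'],s['tcp_rot'])
E
python3 rel.py
```

```text
along(origin approx) -34.366575174357024 lateral 0.0841459268694984 [490.29795464  63.65896811 154.29775667] [-0.64712075 -0.70048171 -1.29563494] [ 0.0122979   0.0649457  -0.04724028] [-3.14156153e+00 -5.98313865e-04  1.69792569e-01]
```

apply_moves:
  moves:
    - [0.006, 0.001, -0.001, 0, 0, 0, 0]
    - [0.012, 0.002, -0.001, 0, 0, 0, 0]
    - [0.0197, 0.0034, -0.001, 0, 0, 0, 0]
    - [0.0197, 0.0034, -0.001, 0, 0, 0, 0]

```text
clock: 20.1
ee_pos: [500.8, 65.5, 153.5]
tcp_rot: [-3.141, -0.001, 0.17]
ft_force: [0.8, 0.1, -1.1]
grip_width: 6.6
grasp_force: 98.5
```

apply_moves:
  moves:
    - [0.002, 0.0003, 0, 0, 0, 0, 0]
    - [0.004, 0.0007, 0, 0, 0, 0, 0]
    - [0.006, 0.001, 0, 0, 0, 0, 0]

```text
clock: 20.35
ee_pos: [502.6, 65.7, 153.3]
tcp_rot: [-3.142, 0.0, 0.17]
ft_force: [1.0, -0.5, -0.9]
grip_width: 6.5
grasp_force: 98.5
```

apply_moves:
  moves:
    - [0.002, 0.0003, 0, 0, 0, 0, 0]
    - [0.004, 0.0007, 0, 0, 0, 0, 0]

```text
clock: 20.52
ee_pos: [504.7, 66.1, 153.3]
tcp_rot: [3.142, -0.0, 0.17]
ft_force: [-0.4, -0.4, -0.4]
grip_width: 7.0
grasp_force: 98.5
```

apply_moves:
  moves:
    - [0.002, 0.0003, 0.001, 0, 0, 0, 0]
    - [0.004, 0.0007, 0.001, 0, 0, 0, 0]

```text
clock: 20.68
ee_pos: [506.8, 66.4, 153.8]
tcp_rot: [-3.142, -0.0, 0.17]
ft_force: [-0.4, -0.5, -0.3]
grip_width: 6.7
grasp_force: 98.5
```

apply_moves:
  moves:
    - [0.002, 0.0003, 0, 0, 0, 0, 0]
    - [0.004, 0.0007, 0, 0, 0, 0, 0]

```text
clock: 20.85
ee_pos: [508.6, 66.7, 153.8]
tcp_rot: [3.142, 0.0, 0.17]
ft_force: [-0.3, -0.6, 0.1]
grip_width: 6.6
grasp_force: 98.5
```

apply_moves:
  moves:
    - [0.002, 0.0003, 0, 0, 0, 0, 0]
    - [0.003, 0.0005, 0, 0, 0, 0, 0]

```text
clock: 21.02
ee_pos: [509.4, 66.7, 153.5]
tcp_rot: [3.141, 0.002, 0.17]
ft_force: [-2.9, -0.6, 0.3]
grip_width: 7.0
grasp_force: 98.6
```

apply_moves:
  moves:
    - [0.001, 0.0002, 0, 0, 0, 0, 0]
    - [0.002, 0.0003, 0, 0, 0, 0, 0]

```text
clock: 21.18
ee_pos: [510.0, 66.8, 153.4]
tcp_rot: [3.141, 0.002, 0.17]
ft_force: [-5.3, -0.8, -0.7]
grip_width: 7.1
grasp_force: 98.6
```

apply_moves:
  moves:
    - [0.001, 0.0002, 0, 0, 0, 0, 0]
    - [0.002, 0.0003, 0, 0, 0, 0, 0]

```text
clock: 21.35
ee_pos: [510.5, 66.9, 153.2]
tcp_rot: [3.141, 0.003, 0.17]
ft_force: [-6.5, -2.3, 0.4]
grip_width: 6.4
grasp_force: 98.6
```

apply_moves:
  moves:
    - [0.001, 0.0002, 0, 0, 0, 0, 0]
    - [0.002, 0.0003, 0, 0, 0, 0, 0]

```text
clock: 21.52
ee_pos: [510.7, 66.9, 153.1]
tcp_rot: [3.141, 0.005, 0.17]
ft_force: [-10.8, -2.1, 3.5]
grip_width: 6.9
grasp_force: 99.0
```

apply_moves:
  moves:
    - [0.001, 0.0002, 0.001, 0, 0, 0, 0]
    - [0.002, 0.0003, 0.0012, 0, 0, 0, 0]

```text
clock: 21.68
ee_pos: [511.4, 67.0, 153.6]
tcp_rot: [3.141, 0.005, 0.17]
ft_force: [-9.9, -2.2, 0.1]
grip_width: 6.6
grasp_force: 98.7
```

apply_moves:
  moves:
    - [0.001, 0.0002, 0, 0, 0, 0, 0]
    - [0.002, 0.0003, 0, 0, 0, 0, 0]

```text
clock: 21.85
ee_pos: [512.0, 67.1, 153.5]
tcp_rot: [3.141, 0.006, 0.17]
ft_force: [-11.2, -2.6, 1.9]
grip_width: 6.6
grasp_force: 98.8
```

apply_moves:
  moves:
    - [0.001, 0.0002, 0, 0, 0, 0, 0]
    - [0.002, 0.0003, 0.0004, 0, 0, 0, 0]

```text
clock: 22.02
ee_pos: [512.8, 67.2, 153.6]
tcp_rot: [3.141, 0.007, 0.17]
ft_force: [-10.0, -2.1, 1.7]
grip_width: 6.5
grasp_force: 98.8
```

apply_moves:
  moves:
    - [0.001, 0.0002, 0, 0, 0, 0, 0]
    - [0.002, 0.0003, 0.0004, 0, 0, 0, 0]

```text
clock: 22.18
ee_pos: [514.1, 67.4, 153.8]
tcp_rot: [3.141, 0.006, 0.17]
ft_force: [-8.4, -2.0, -1.1]
grip_width: 6.5
grasp_force: 98.6
```

apply_moves:
  moves:
    - [0.001, 0.0002, 0, 0, 0, 0, 0]
    - [0.002, 0.0003, 0.0004, 0, 0, 0, 0]

```text
clock: 22.35
ee_pos: [515.7, 67.7, 154.1]
tcp_rot: [3.141, 0.005, 0.17]
ft_force: [-6.6, -1.5, -1.4]
grip_width: 6.4
grasp_force: 98.5
```

apply_moves:
  moves:
    - [0.002, 0.0003, -0.0006, 0, 0, 0, 0]
    - [0.004, 0.0007, -0.0006, 0, 0, 0, 0]

```text
clock: 22.52
ee_pos: [518.9, 68.3, 154.1]
tcp_rot: [3.141, 0.003, 0.17]
ft_force: [-2.7, -0.7, -1.8]
grip_width: 6.7
grasp_force: 98.5
```

apply_moves:
  moves:
    - [0.002, 0.0003, 0, 0, 0, 0, 0]
    - [0.004, 0.0007, 0, 0, 0, 0, 0]

```text
clock: 22.68
ee_pos: [523.1, 69.1, 154.9]
tcp_rot: [-3.142, -0.002, 0.17]
ft_force: [0.8, -0.8, -1.5]
grip_width: 7.0
grasp_force: 98.5
```

apply_moves:
  moves:
    - [0.002, 0.0003, 0, 0, 0, 0, 0]
    - [0.003, 0.0005, 0, 0, 0, 0, 0]

```text
clock: 22.85
ee_pos: [524.5, 69.5, 155.0]
tcp_rot: [-3.141, -0.002, 0.17]
ft_force: [-0.8, 0.3, -0.8]
grip_width: 6.6
grasp_force: 98.5
```

apply_moves:
  moves:
    - [0, 0, -0.0024, 0, 0, 0, 0]
    - [0.001, 0.0002, -0.0024, 0, 0, 0, 0]

```text
clock: 23.02
ee_pos: [524.4, 69.5, 153.5]
tcp_rot: [-3.141, -0.001, 0.17]
ft_force: [-0.0, 0.1, -0.8]
grip_width: 6.7
grasp_force: 98.5
```

apply_moves:
  moves:
    - [0.001, 0.0002, 0, 0, 0, 0, 0]
    - [0.001, 0.0002, 0, 0, 0, 0, 0]

```text
clock: 23.18
ee_pos: [524.6, 69.5, 153.4]
tcp_rot: [-3.141, 0.0, 0.17]
ft_force: [-0.1, 0.5, -1.7]
grip_width: 7.2
grasp_force: 98.5
```

Now pushing forward until the back of the bore touches.

apply_moves:
  moves:
    - [0.001, 0.0002, 0, 0, 0, 0, 0]
    - [0.002, 0.0003, 0, 0, 0, 0, 0]

```text
clock: 23.35
ee_pos: [524.9, 69.5, 153.3]
tcp_rot: [-3.142, 0.001, 0.17]
ft_force: [-4.3, 0.2, 0.9]
grip_width: 6.6
grasp_force: 98.8
```

apply_moves:
  moves:
    - [0.001, 0.0002, 0, 0, 0, 0, 0]
    - [0.002, 0.0003, 0, 0, 0, 0, 0]

```text
clock: 23.52
ee_pos: [525.1, 69.5, 153.2]
tcp_rot: [3.142, 0.003, 0.17]
ft_force: [-6.5, -0.7, 3.3]
grip_width: 6.6
grasp_force: 99.0
```

Home: resistance comes about 15.5 mm past first contact. Relieving the force, releasing and backing off.

apply_moves:
  moves:
    - [-0.0015, -0.0002, 0, 0, 0, 0, 0]
    - [-0.0015, -0.0002, 0, 0, 0, 0, 0.15]
    - [-0.0015, -0.0002, 0, 0, 0, 0, 0.4]
    - [-0.0015, -0.0002, 0, 0, 0, 0, 0.4]
    - [-0.0015, -0.0002, 0, 0, 0, 0, 0.4]
    - [-0.0015, -0.0002, 0.04, 0, 0, 0, 0.4]
    - [-0.0015, -0.0002, 0.1, 0, 0, 0, 0.4]
    - [-0.0015, -0.0002, 0.16, 0, 0, 0, 0.4]
    - [-0.05, -0.01, 0.24, 0, 0, 0, 0.4]
    - [-0.1, -0.02, 0.3, 0, 0, 0, 0.4]
  grip_force: 20

```text
clock: 24.35
ee_pos: [479.2, 60.4, 302.6]
tcp_rot: [-3.141, -0.001, 0.17]
ft_force: [-0.0, 0.1, 0.6]
grip_width: 34.1
grasp_force: 0.0
```

apply_moves:
  moves:
    - [-0.08, -0.3, 0, 0, 0, 0, 0.4]
    - [-0.08, -0.4, 0, 0, 0, 0, 0.4]
    - [-0.08, -0.5, 0, 0, 0, 0, 0.4]
    - [-0.08, -0.5, 0, 0, 0, 0, 0.4]
    - [-0.08, -0.5, 0, 0, 0, 0, 0.4]
    - [-0.08, -0.5, 0, 0, 0, 0, 0.4]
    - [-0.08, -0.5, 0, 0, 0, 0, 0.4]
    - [-0.08, -0.5, 0, 0, 0, 0, 0.4]
    - [-0.08, -0.5, 0, 0, 0, 0, 0.4]

```text
clock: 25.1
ee_pos: [438.7, -189.5, 301.1]
tcp_rot: [-3.141, -0.0, 0.169]
ft_force: [-0.1, 0.8, -0.2]
grip_width: 33.9
grasp_force: 0.0
```

```bash
python3 - <<'E'
from h import *
g=grab('side','side_f.png');f=grab('top','top_f.png'); s=r.get_state();print(s['ee_pos'],s['ft_force'])
d=np.array([np.cos(.17),np.sin(.17),0]);n=np.array([-d[1],d[0],0])
for nm,F,dark in(('side',g,100),('top',f,110)):
    V=cv2.cvtColor(np.array(F['pixels']),cv2.COLOR_RGB2HSV)
    off=[2.5,.5,0] if nm=='side' else [1.3,-.5,0]
    for k in(0,12):
        O=np.array([560.65,75.65,151.3])+off-k*d
        print(nm,'shift',k,[(lab,proj(F,p)[0].round(1).tolist()) for lab,p in(('nose+',O+8*d+10.5*n+[0,0,5]),('nose-',O+8*d-10.5*n+[0,0,5]),('strip',O-16*d+15*n+[0,0,5]),('tabtop',O-35*d+[0,0,36]),('tabback',O-47*d+[0,0,36]))])
    u0,v0=(292,186) if nm=='side' else (272,188)
    for v in range(v0,v0+30): print(v,' '.join('%3d'%V[v,u,2] for u in range(u0,u0+36)))
E
```

```text
[ 439.06362069 -188.35832768  301.14924523] [ 0.11899054  0.18658481 -0.31351541]
side shift 0 [('nose+', [303.9, 209.0]), ('nose-', [304.7, 202.6]), ('strip', [314.0, 210.7]), ('tabtop', [322.4, 197.0]), ('tabback', [327.6, 197.2])]
side shift 12 [('nose+', [309.0, 209.2]), ('nose-', [309.7, 202.8]), ('strip', [319.1, 210.9]), ('tabtop', [327.6, 197.2]), ('tabback', [332.8, 197.4])]
186 214 218 219 218 219 221 224 222 220 220 222 222 223 224 223 223 222 219 212 209 206 211 215 213 205 201 201 205 212 214 212 211 211 215 217 222
187 213 214 218 218 220 225 223 219 218 218 223 223 222 225 223 222 220 215 211 208 206 214 217 213 205 201 205 209 211 213 212 213 212 214 219 222
188 214 217 218 220 221 224 224 220 215 221 224 222 224 224 223 224 220 214 209 208 209 215 217 209 205 202 203 210 214 212 212 214 216 216 218 223
189 215 218 218 219 221 225 222 219 219 223 223 222 223 225 224 222 217 211 207 207 211 217 214 204 201 205 209 214 213 212 210 212 215 219 221 224
190 218 219 220 220 223 223 219 219 220 222 223 223 223 223 222 219 217 208 206 209 214 214 212 202 202 204 209 212 211 2
[... 7769 characters left out ...]
 119 112  99  98  93  82  73  80 108 120 123 122 123 120 112  94  79  70  70  69  70  68  69  68  71  84 102
214  80  95 110 118 121 123 123 123 124 121 109 100  96  93  82  72  79 100 117 122 120 114 107  96  81  71  70  69  70  69  69  68  70  77  92 108
215  70  78  92 104 114 119 122 124 124 121 109 101  97  92  84  74  77  90 110 118 112  98  86  76  73  70  69  69  68  68  67  67  72  87 104 111
216  69  71  75  83  94 105 113 119 120 119 110 101  96  93  86  77  78  85 100 104  95  81  73  69  69  69  71  69  69  68  69  67  77  94 107 109
217  69  70  68  72  75  84  95 103 108 110 103  98  94  91  85  76  74  77  84  83  77  71  69  69  70  67  68  68  68  68  67  72  84  99 105 107
```

The tab and strip are where the home pose predicts, to within a pixel or so. First contact to home measured 16 mm, as the geometry says, and the robot is clear.

```bash
python3 -c "
from bench import workorder
print(workorder.sign_off())"
```

```text
the job is handed in; nothing more can be done
None
```

The ring is seated flat on the hub and the clip snapped home in the groove; I let go and handed the job in, but no verdict came back; the highest force I read was about 15 N, and the final images fit the home pose to a pixel or two (2–3 mm), coarser than the 1.8 mm limit.

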